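Clamp the tube block in the mixer with the ratchet trigger

ROBOT

A 7-joint arm with a two-finger parallel gripper is mounted at the origin on the work surface. World frame = base frame: x ahead of the robot, y to its left, z up, the work surface at z = 0. Lengths are in m, angles in rad, forces in N, time in s.
With the tool pointing down it reaches from about 0.4 to 0.85 m from the base axis. Payload 4.5 kg.
Tool frame: the origin (TCP) lies midway between the tips of the shut fingers; the grasp point (between the pads) lies 19 mm behind it (r.grip_point_offset is the distance from the TCP to the grasp point, in m); z points along the fingers, x is the direction in which the jaws open and shut, and the axes are right-handed (so a half turn about z gives the same grasp; the last joint's range is limited). The gripper opens to 85 mm and grips with 20 to 120 N. Pads are 22 mm wide; open, the fingers measure 114 mm over their backs; the gripper's body (76 mm by 85 mm) begins 54 mm behind the grasp point. The pads swing forward as they close: fully open they stand 13 mm farther back than shut.
Start: joints at [1.142, 0.689, -0.195, 1.565, 0.157, 0.902, -0.215], TCP at [0.279, -0.559, 0.21] pointing down, gripper open.
Joint ranges: [-3.01, 3.01], [-0.46, 2.08], [-1.47, 1.51], [0.13, 2.56], [-1, 4.14], [0.04, 2.09], [-2.66, 2.66]. Speed limits (rad/s): [2.57, 2.57, 3.14, 3.14, 3.14, 3.14, 3.14].

INTERFACE

Orientations are given as a unit quaternion [x, y, z, w].
In Python, from bench import r gives the robot as it stands. The module is installed in compiled form; this text tells all that it offers.
- The arm moves only by the tool jog_arm, never from a script. Its argument "steps" is one flat list of numbers, 7 for each row, row after row: the turn, a rotation vector about the tool's x, y, z in degrees, then the shift along the tool's x, y, z in m, then the opening, from -1 (shut) to 1 (fully open). In form: [ax, ay, az, x, y, z, hand, ax, ay, az, x, y, z, hand, ...]. A call has 1 to 20 rows; each row is the pose to reach, as a shift and turn from the pose commanded when the call began, along the tool's axes at that moment; what a row does not reach only later rows make up. A row lasts 1/8 s, in which the tool goes at most 62.5 mm and 10.7 degrees, less where a joint would pass 70% of its speed; a pose out of reach is approached as far as the arm can. A call with a gripper value outside its range is refused whole. The fingers move at their own pace and stop on an object; "squeeze" is the grip in N (left out, the last holds). Time passes only in rows, so rows that repeat a pose let the fingers close. It gives the time, the measured TCP pose, the force and the opening at its end, in the units of the state.
- r.state(): the state, without advancing time (a new reading comes with each control period).
- r.camera(name): name is "scene" or "side" or "wrist"; returns a dict with "pixels" (384x512x3 uint8, blue, green, red), "fx", "fy", "cx", "cy" (pixels), "R" (3x3) and "t" (3): a world point X has camera coordinates R X + t. Camera axes: x right, y down, z forward; pixel columns grow to the right and rows downward; lengths in m; the calibration is good to about 2 mm. A picture is of the moment at which its call begins. There is no depth.
- r.close_job(): hands the job in, once; it reports no verdict.
The state is a dict: "time_s": time; "joint_pos": joint angles; "dq": joint speeds; "joint_efforts": joint torques, N m; "tcp_pos": TCP position; "eef_rot": TCP orientation; "wrist_force": force on the tool from outside, world axes, zero at the start; "torque": the same for the moment, N m; "width": finger opening in m.
Only numpy, scipy, OpenCV 4.12 (cv2) and the standard library are available. Lean on these libraries where they do the work, as an engineer would, in place of code of your own. Each camera call takes 0.05 s, during which the arm holds its last target.

TASK

Lift the loose lid off the tube mixer by its knob and set it down gently, right way up, in the middle of the blue mat. Then pump the red ratchet trigger towards the well, stroke after stroke, until the jaw's orange sprung pad meets the tube block and grips it snugly against the end wall, with the pad pushed about half-way into its spring travel and never nearly all the way, for that would crush the tubes; move the jaw and block by the trigger alone. Finish while still holding the trigger pumped forward against its spring, keeping that grip on the block, and leave everything else on the bench alone.

Things in the scene. Friction and masses are not known exactly. Their poses are not given: they have to be found in the camera images.
- mixer: white tube mixer fixed to the bench; origin on the bench under its well's centre; y = clamp axis, z up. Box well 122 (x) by 172 mm (y) outside, rim 80 mm above the bench, walls 6 mm, floor 8 mm up; the wall at +y is the end wall. The trigger stands outside the -y end, beyond a blue ratchet housing (50 x 36 mm, 78 mm tall, centred at y = -104 mm)
- lid: loose see-through flat lid of the well, 130 (x) x 180 (y) x 6 mm, 0.18 kg with its knob; origin at the centre of its underside. It just lies on the well's rim.
- knob: black round knob fixed on the middle of the lid; origin at its foot on the lid's top. Neck 18 mm wide up to 12 mm, head 30 mm wide from 16 to 34 mm, top at 36 mm
- lid_knob (a point): centre of the knob's 30 mm wide head, 31 mm above the lid's underside
- mat_center (a point): centre of the top face of the blue mat, 180 (x) x 220 (y) mm, 4 mm thick, fixed to the bench
- trigger: the red-barred ratchet trigger: two upright steel arms with a red round crossbar, 20 mm thick and 56 mm long, on top; the crossbar lies along the mixer's x axis, 100 mm from the pivot. It swings in the mixer's y-z plane
- trigger_bar (a point): centre of the red crossbar. At rest it lies 27 mm to the -y side of the pivot and 96 mm above it (about 126 mm above the bench); fully pumped it lies 27 mm to the +y side. It can be pinched from above along the mixer's y axis or pushed
- trigger_pivot (a point): the trigger's fixed pivot axis (along the mixer's x axis), 30 mm above the bench, at y = -181 mm in the mixer's frame
- trigger_lever (a joint): trigger angle, rad: 0 at rest (leaning 0.275 away from the well), 0.55 fully pumped towards the well. A spring returns it (1.5 N at the bar at rest, 4 N fully pumped); driving the jaw adds 4 N when free, up to 7 N when gripping. Bring it back nearly to 0 for a full next stroke
- jaw_slide (a joint): jaw position along the clamp axis, m: 0 fully back, grows towards the block (0.085 at most). Stays where left, by about 11 N of friction. A forward stroke carries it 34.5 mm per rad of trigger once the pawl finds a tooth (every 5 mm, so up to 5 mm is lost first): about 15 mm a full stroke. On the back stroke the pawl slips and the jaw stays
- pad_spring (a joint): how far the pad is pushed into the jaw against its spring, m: 0 free, 0.024 all the way in. The spring gives 0.6 N per mm, so half-way is 12 mm and about 7 N
- jaw: dark steel jaw block in the well, 70 x 20 x 58 mm, moved along the clamp axis by the trigger; origin at the bench level under its centre
- pad: orange sprung pad in front of the jaw, 60 x 8 x 44 mm, on two yellow pins; origin under its centre, at bench level
- pad_face (a point): centre of the pad's face that presses the block, 36 mm above the bench
- block: loose white tube block in the well, 70 (x) x 50 (y) x 46 mm, 0.15 to 0.3 kg, with six capped tubes standing 17 mm out of it; stands at most 4 mm from the end wall; origin at the centre of its underside
- block_center (a point): centre of the tube block, 23 mm above its underside; with the block against the end wall it lies at y = +55 mm in the mixer's frame
- reagent_bottle: bystander, leave alone: white round bottle with blue cap, 60 mm wide, 150 mm tall; origin at the centre of its underside
- amber_bottle: bystander, leave alone: amber round bottle, 64 mm wide, 130 mm tall; origin at the centre of its underside
- specimen_jar: bystander, leave alone: small clear jar with white cap, 48 mm wide, 50 mm tall; origin at the centre of its underside
- red_jar: bystander, leave alone: small white jar with red cap, 52 mm wide, 60 mm tall; origin at the centre of its underside
- carton: bystander, leave alone: brown carton 70 x 120 x 60 mm; origin at the centre of its underside
- tube_rack: bystander, leave alone: green tube rack 70 x 200 mm, 84 mm tall with its tubes; origin at the centre of its underside
- beaker: bystander, leave alone: glass beaker 70 mm wide, 90 mm tall; origin at the centre of its underside

How it is judged:
By the outcome, as a careful person would: the job done as asked, in the order asked, and still so for the second after the job is handed in, while the arm keeps its last pose, push and grip.
It also fails if it takes over 67 s, if anything falls off the work surface, if the arm or the gripper's body presses on something with over 40 N, if the wrist force passes 120 N, or if a joint passes its speed limit or range.

## Working session

There is one attempt and no reset: what is moved stays moved. The work goes in short steps, Python scripts to look and compute and a tool call to move; the robot and the scene stay as the last step left them, time stands still between calls to the robot, and variables do not carry over. Pictures are saved under pics/ and viewed, and the job is handed in when it is done.

Besides the shell and the picture viewer there is one more tool, called after "Call:" as name(argument=value, ...) on one line, values as JSON. jog_arm: Moves the arm, as the interface text tells. Its arguments: {"type":"object","properties":{"steps":{"type":"array"},"squeeze":{"type":"number"}},"required":["steps"]}

```bash
mkdir -p pics; cat > h.py <<'E'
import numpy as np, cv2
from bench import r
def snap(n,tag):
    c=r.camera(n); cv2.imwrite(f'pics/{tag}_{n}.png',c['pixels'])
    import pickle; pickle.dump({k:np.array(v) if k!='name' else v for k,v in c.items()},open(f'pics/{tag}_{n}.pkl','wb'))
    return c
def load(n,tag):
    import pickle; return pickle.load(open(f'pics/{tag}_{n}.pkl','rb'))
def ray(c,u,v):
    R=np.array(c['R']);t=np.array(c['t'])
    d=R.T@np.array([(u-c['cx'])/c['fx'],(v-c['cy'])/c['fy'],1.]); return -R.T@t,d/np.linalg.norm(d)
def plane(c,u,v,z):
    o,d=ray(c,u,v); return o+d*(z-o[2])/d[2]
def tri(*cs):
    A=0;b=0
    for c,u,v in cs:
        o,d=ray(c,u,v);P=np.eye(3)-np.outer(d,d);A=A+P;b=b+P@o
    x=np.linalg.solve(A,b)
    return x,[float(np.linalg.norm((np.eye(3)-np.outer(d,d))@(x-o))) for o,d in [ray(*q) for q in cs]]
def proj(c,X):
    p=np.array(c['R'])@np.array(X)+np.array(c['t']); return c['fx']*p[0]/p[2]+c['cx'],c['fy']*p[1]/p[2]+c['cy']
E
python3 - <<'E'
from h import *
for n in('scene','side','wrist'):
    c=snap(n,'a'); print(n,(-np.array(c['R']).T@c['t']).round(3),c['fx'])
print(r.state(), r.grip_point_offset)
E
```

```text
scene [ 1.232 -0.977  1.261] 443.1917074119841
side [0.104 0.514 0.939] 359.6593651568926
wrist [ 0.336 -0.53   0.374] 322.9481494782963
{'time_s': 0.15, 'joint_pos': array([ 1.14179955,  0.68982603, -0.19454006,  1.56610272,  0.15730887,
        0.90250093, -0.21511095]), 'dq': array([-1.44413582e-03, -2.25836429e-03,  1.17285810e-03, -2.72047211e-03,
        5.76412945e-04, -6.60969056e-05,  4.37600632e-04]), 'joint_efforts': array([-1.89011349e-03, -5.39934325e+01, -1.26862630e+00, -1.58718431e+01,
        9.27362154e-03,  6.49290727e-03, -3.15221700e-05]), 'tcp_pos': array([ 0.27876569, -0.55879606,  0.2091476 ]), 'eef_rot': array([ 8.50445107e-01, -5.26063302e-01, -6.39935460e-04, -3.35891394e-04]), 'wrist_force': array([-0.36326093, -0.12792607,  0.27949021]), 'torque': array([ 0.00748035, -0.0407946 , -0.02054308]), 'width': 0.08541961148504489} 0.0187
```

View pics/a_scene.png

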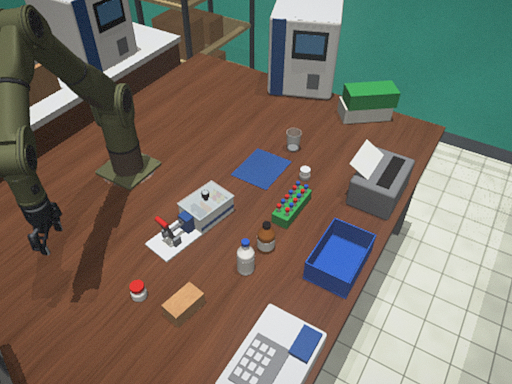

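View pics/a_side.png

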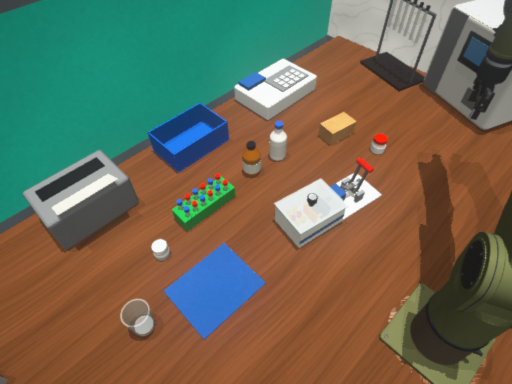

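View pics/a_wrist.png

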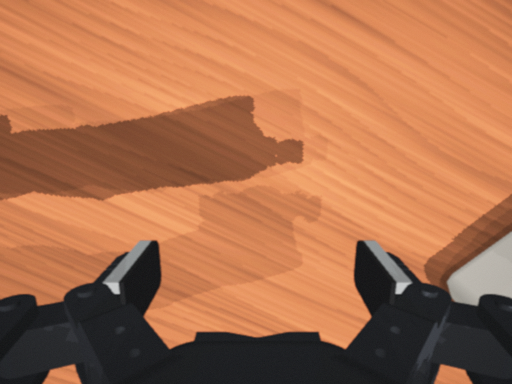

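The scene view shows the knob near (205,195), the red bar near (161,223) and the mat near (262,168). In the side view they are near (312,199), (365,166) and (215,288). Next I'll measure them by masks.

```bash
python3 - <<'E'
from h import *
def crop(n,x0,y0,w,h,k):
    im=load(n,'a')['pixels'].astype(np.uint8)[y0:y0+h,x0:x0+w]; return cv2.resize(im,None,fx=k,fy=k,interpolation=cv2.INTER_CUBIC)
a=crop('scene',140,170,110,90,7);b=crop('side',260,145,130,105,6)
cv2.imwrite('pics/ca.png',a);cv2.imwrite('pics/cb.png',b)
for n,(kx,ky),(bx,by),(mx,my) in(('scene',(205,195),(161,223),(262,168)),('side',(312,199),(365,166),(215,288))):
    c=load(n,'a');im=c['pixels'].astype(np.uint8);hsv=cv2.cvtColor(im,cv2.COLOR_BGR2HSV)
    def comp(m,x,y,rad):
        k,l,s,ce=cv2.connectedComponentsWithStats(m.astype(np.uint8))
        w=[(np.hypot(ce[i][0]-x,ce[i][1]-y),i) for i in range(1,k) if s[i][4]>8]; i=min(w)[1]; return l==i,s[i],ce[i]
    H,S,V=[hsv[...,i].astype(int) for i in range(3)]
    print(n,'knob',comp(V<60,kx,ky,10)[1:])
    m,s,ce=comp(((H<6)|(H>174))&(S>170)&(V>90),bx,by,10);print('bar',s,ce,cv2.minAreaRect(np.argwhere(m)[:,::-1].astype(np.float32)))
    m,s,ce=comp((H>100)&(H<125)&(S>120),mx,my,10)
    q=cv2.minAreaRect(np.argwhere(m)[:,::-1].astype(np.float32))
    cn=max(cv2.findContours(m.astype(np.uint8),0,2)[0],key=cv2.contourArea)
    ap=cv2.approxPolyDP(cn,5,True)[:,0]
    print('mat',ce,ap.tolist());P=np.array([plane(c,u,v,.004) for u,v in ap]);print(P.round(4),P.mean(0), np.linalg.norm(P-np.roll(P,1,0),axis=1), plane(c,*ce,.004))
E
```

```text
scene knob (array([202, 194,   7,   6,  27], dtype=int32), array([205.18518519, 196.48148148]))
bar [155 216  14  12  71] [161.05633803 221.45070423] ((161.3000030517578, 221.60000610351562), (14.40000057220459, 5.000000476837158), 36.869895935058594)
mat [261.05372218 168.59554873] [[257, 149], [231, 174], [266, 189], [290, 161]]
[[0.4118 0.4072 0.004 ]
 [0.4063 0.1999 0.004 ]
 [0.5819 0.1975 0.004 ]
 [0.581  0.4105 0.004 ]] [0.49524788 0.30378575 0.004     ] [0.16921278 0.20737146 0.17562119 0.21306412] [0.49802979 0.29845537 0.004     ]
side knob (array([248, 145,   7,   4,  22], dtype=int32), array([250.59090909, 146.54545455]))
bar [357 158  17  15 118] [364.81355932 164.69491525] ((364.61175537109375, 164.45294189453125), (18.65601921081543, 6.399449825286865), 40.60129928588867)
mat [213.61864407 289.28854899] [[223, 243], [164, 290], [203, 338], [264, 283]]
[[0.58   0.1986 0.004 ]
 [0.5823 0.4117 0.004 ]
 [0.4079 0.4159 0.004 ]
 [0.4036 0.2021 0.004 ]] [0.49346304 0.3070846  0.004     ] [0.1764486  0.21317065 0.17443556 0.21387101] [0.48787487 0.3133518  0.004     ]
```

View pics/ca.png

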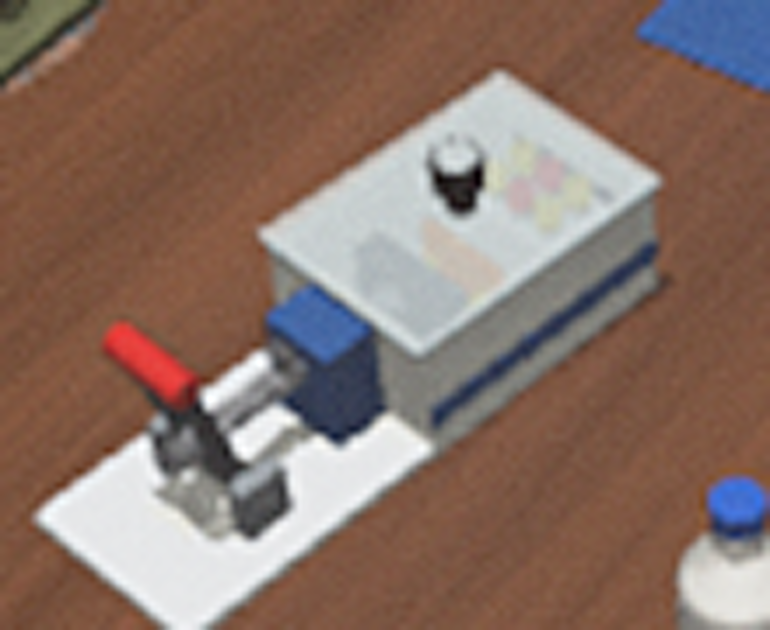

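View pics/cb.png

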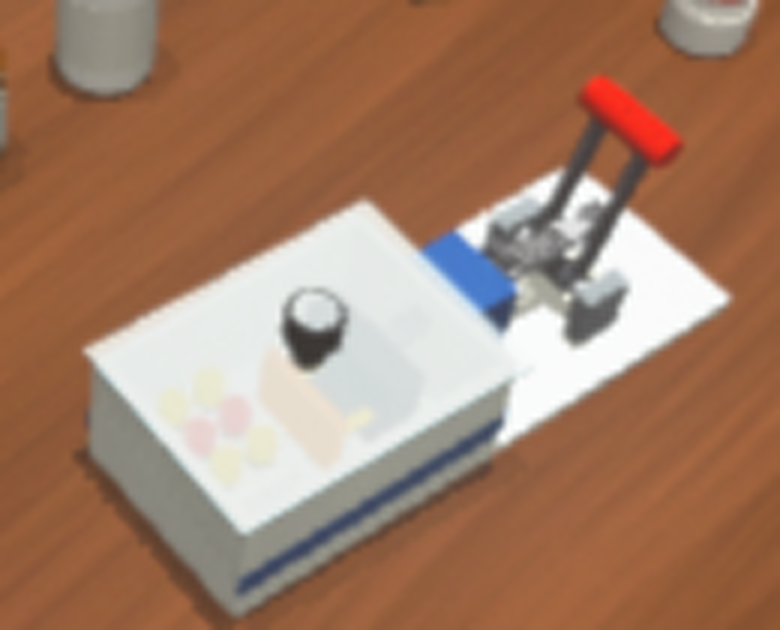

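```bash
python3 - <<'E'
from h import *
A=load('scene','a');B=load('side','a')
a=lambda u,v:(A,140+(u+.5)/7-.5,170+(v+.5)/7-.5)
b=lambda u,v:(B,260+(u+.5)/6-.5,145+(v+.5)/6-.5)
L={}
for n,p,q in(('endR',(500,70),(247,533)),('endF',(662,180),(88,352)),('trgR',(260,233),(515,370)),('trgF',(420,352),(365,203)),('knob',(457,175),(313,325)),('bar',(150,362),(631,120)),('bar_e1',(116,334),(660,151)),('bar_e2',(187,390),(602,90))):
    x,e=tri(a(*p),b(*q));L[n]=x;print(n,x.round(4),np.round(e,4))
c=(L['endR']+L['endF']+L['trgR']+L['trgF'])/4
print('lid c',c,[np.linalg.norm(L[i]-L[j]) for i,j in(('endR','endF'),('trgR','trgF'),('endR','trgR'),('endF','trgF'))])
y=(L['endR']+L['endF']-L['trgR']-L['trgF']);print('yaw of y axis',np.degrees(np.arctan2(y[1],y[0])))
x=(L['endF']+L['trgF']-L['endR']-L['trgR']);print('yaw of x',np.degrees(np.arctan2(x[1],x[0])))
d=L['bar']-L['knob'];print('knob-bar',np.degrees(np.arctan2(-d[1],-d[0])),np.linalg.norm(d[:2]))
E
```

```text
endR [0.4099 0.053  0.0858] [0.0014 0.0014]
endF [0.5358 0.0277 0.0836] [0.0015 0.0015]
trgR [ 0.3771 -0.1165  0.082 ] [0.0029 0.0029]
trgF [ 0.5002 -0.1453  0.0843] [0.0011 0.0011]
knob [ 0.4562 -0.0476  0.109 ] [0.0003 0.0003]
bar [ 0.4186 -0.2517  0.1285] [0.0001 0.0001]
bar_e1 [ 0.3941 -0.2453  0.1289] [0.0021 0.0021]
bar_e2 [ 0.4435 -0.2575  0.1281] [0.0026 0.0026]
lid c [ 0.45575335 -0.04526319  0.08392023] [np.float64(0.1284789345162243), np.float64(0.12637356643835007), np.float64(0.17272464857791905), np.float64(0.17670536897116046)]
yaw of y axis 78.70655614694985
yaw of x -12.268951531754213
knob-bar 79.55595476329232 0.20754803648031542
```

```bash
cat >> h.py <<'E'
from scipy.spatial.transform import Rotation as Ro
O=np.array([0.456,-0.0465]);TH=np.radians(-11.3)
def mix(x,y,z):
    return np.array([O[0]+x*np.cos(TH)-y*np.sin(TH),O[1]+x*np.sin(TH)+y*np.cos(TH),z])
def unmix(p):
    d=np.array(p[:2])-O; return np.array([d[0]*np.cos(TH)+d[1]*np.sin(TH),-d[0]*np.sin(TH)+d[1]*np.cos(TH),p[2]])
def down(phi): # tool x at world angle phi deg, pointing down
    f=np.radians(phi); x=np.array([np.cos(f),np.sin(f),0]);z=np.array([0,0,-1.]);return np.array([x,np.cross(z,x),z]).T
def row(goal,Rg):
    s=r.state();R0=Ro.from_quat(s['eef_rot'])
    print('rot',np.degrees((R0.inv()*Ro.from_matrix(Rg)).as_rotvec()).round(2),'shift',(R0.inv().apply(np.array(goal)-s['tcp_pos'])).round(4))
def st():
    s=r.state();e=Ro.from_quat(s['eef_rot']).as_matrix()
    print('t',round(s['time_s'],2),'tcp',s['tcp_pos'].round(4),'mix',unmix(s['tcp_pos']).round(4),'xang',round(float(np.degrees(np.arctan2(e[1,0],e[0,0]))),2),'F',s['wrist_force'].round(2),'w',round(s['width'],4),'q',s['joint_pos'].round(2))
E
python3 - <<'E'
from h import *
for z in(.2,.17,.095): row(mix(0,0,z),down(-101.3))
print(mix(0,-.208,.126))
E
```

```text
rot [3.000e-02 8.000e-02 3.782e+01] shift [-0.3792 -0.3873  0.0097]
rot [3.000e-02 8.000e-02 3.782e+01] shift [-0.3792 -0.3873  0.0397]
rot [3.000e-02 8.000e-02 3.782e+01] shift [-0.3791 -0.3873  0.1147]
[ 0.4152432  -0.25046785  0.126     ]
```

Call:
jog_arm(steps=[0,0,9,-0.04,-0.04,0,1,0,0,19,-0.08,-0.085,0,1,0,0,28,-0.12,-0.125,0,1,0,0,37.8,-0.16,-0.165,0,1,0,0,37.8,-0.2,-0.205,0,1,0,0,37.8,-0.24,-0.245,0,1,0,0,37.8,-0.28,-0.286,0,1,0,0,37.8,-0.32,-0.327,0,1,0,0,37.8,-0.35,-0.357,0,1,0,0,37.8,-0.37,-0.378,0,1,0,0,37.8,-0.379,-0.387,0.0,1,0,0,37.8,-0.379,-0.387,0.01,1])

```text
time_s: 1.65
tcp_pos: [0.4567, -0.0473, 0.1998]
eef_rot: [-0.635, 0.773, -0.001, 0.001]
wrist_force: [-0.5, -0.8, -0.2]
width: 0.0856
```

```bash
python3 - <<'E'
from h import *
snap('wrist','b');st()
E
```

```text
t 1.7 tcp [ 0.4551 -0.0483  0.1984] mix [-0.0005 -0.0019  0.1984] xang -101.33 F [ 0.88 -0.3  -0.7 ] w 0.0854 q [-0.03  0.5   0.06  2.07 -0.05  0.58 -1.71]
```

View pics/b_wrist.png

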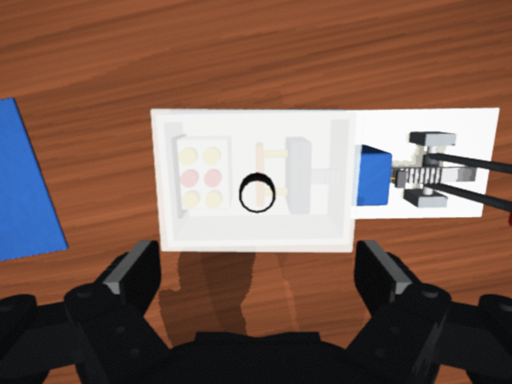

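The wrist view shows the knob ring at (257,193), the lid spanning columns 152–357, the pad at column ~259, the block face at ~232, and the jaw at 287–310.

```bash
python3 - <<'E'
from h import *
c=load('wrist','b');A=load('scene','a')
print('knob top',plane(c,257,193,.122), plane(c,257,193,.12))
print('tri knob top',tri((c,257,192.5),(A,140+(456)/7-.5,170+(150)/7-.5)))
for p in((152,109),(357,110),(354,252),(160,252)): print(plane(c,*p,.086).round(4),unmix(plane(c,*p,.086)).round(4))
for n,p,z in(('blockface top',(231,170),.054),('padface',(256,160),.058),('padback',(264,160),.058),('jawfront',(288,160),.066),('jawback',(310,160),.066)): print(n,unmix(plane(c,*p,z)).round(4))
row(mix(0,0,.17),down(-101.3))
E
```

```text
knob top [ 0.45530314 -0.04776967  0.122     ] [ 0.45477747 -0.04766502  0.12      ]
tri knob top (array([ 0.457624  , -0.04817197,  0.12905185]), [9.224893636769816e-05, 9.224893636776188e-05])
[0.5342 0.0261 0.086 ] [0.0624 0.0865 0.086 ]
[ 0.5001 -0.1419  0.086 ] [ 0.0619 -0.0849  0.086 ]
[ 0.3719 -0.1241  0.086 ] [-0.0673 -0.0926  0.086 ]
[0.4073 0.0546 0.086 ] [-0.0676  0.0896  0.086 ]
blockface top [0.0046 0.0241 0.054 ]
padface [ 0.0151 -0.0004  0.058 ]
padback [ 0.0151 -0.008   0.058 ]
jawfront [ 0.0165 -0.0302  0.066 ]
jawback [ 0.0165 -0.0507  0.066 ]
rot [ 0.1  -0.06 -0.03] shift [-0.0019 -0.0005  0.0284]
```

Call:
jog_arm(steps=[0,0,0,0,0,0.04,1,0,0,0,0,0,0.075,1,0,0,0,0,0,0.095,1,0,0,0,0,0,0.102,1,0,0,0,0,0,0.102,-1,0,0,0,0,0,0.102,-1,0,0,0,0,0,0.102,-1,0,0,0,0,0,0.102,-1,0,0,0,0,0,0.102,-1], squeeze=40)

```text
time_s: 2.82
tcp_pos: [0.458, -0.0478, 0.1005]
eef_rot: [-0.634, 0.773, -0.002, 0.002]
wrist_force: [-3.3, 0.2, 28.7]
width: 0.0001
```

```bash
python3 - <<'E'
from h import *
snap('wrist','c');st()
E
```

```text
t 2.88 tcp [ 0.4579 -0.0478  0.1005] mix [ 0.0021 -0.0009  0.1005] xang -101.31 F [-2.79 -0.39 26.78] w 0.0009 q [-0.02  0.68  0.03  2.16 -0.06  0.29 -1.7 ]
```

View pics/c_wrist.png

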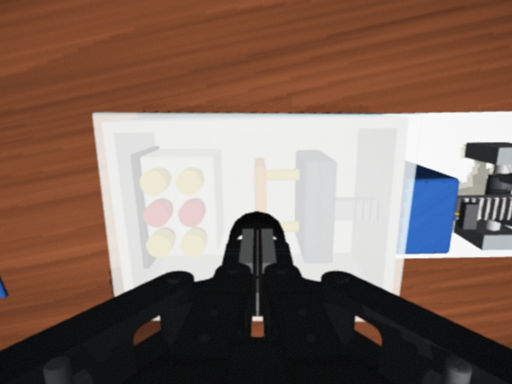

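```bash
python3 - <<'E'
from h import *
c=load('wrist','c')
for p in((.4579,-.0478,.1005),(.4553,-.0478,.122),(.4553,-.0478,.086),(.4553,-.0478,.104)): print(p,proj(c,p))
b=load('wrist','b')
for p in((.4551,-.0483,.1984),(.4553,-.0478,.122),(.456,-.047,.111)): print(p,proj(b,p))
snap('scene','d');snap('side','d');st()
im=cv2.imread('pics/d_scene.png');cv2.imwrite('pics/d1.png',cv2.resize(im[150:270,130:260],None,fx=6,fy=5))
im=cv2.imread('pics/d_side.png');cv2.imwrite('pics/d2.png',cv2.resize(im[140:250,250:390],None,fx=5,fy=5))
E
```

```text
(0.4579, -0.0478, 0.1005) (np.float64(255.65680521131952), np.float64(227.79541102165538))
(0.4553, -0.0478, 0.122) (np.float64(256.50618029826103), np.float64(248.80944373502015))
(0.4553, -0.0478, 0.086) (np.float64(256.64185800470864), np.float64(223.01952679184856))
(0.4553, -0.0478, 0.104) (np.float64(256.58084774895013), np.float64(234.61649043377906))
(0.4551, -0.0483, 0.1984) (np.float64(257.98161849867375), np.float64(229.16771414128266))
(0.4553, -0.0478, 0.122) (np.float64(257.03902649098876), np.float64(192.99650816261598))
(0.456, -0.047, 0.111) (np.float64(255.90495785279325), np.float64(188.84986911157517))
t 2.98 tcp [ 0.458  -0.0478  0.1005] mix [ 0.0022 -0.0009  0.1005] xang -101.32 F [-2.91 -0.67 26.9 ] w -0.0002 q [-0.02  0.68  0.03  2.16 -0.06  0.29 -1.7 ]
```

View pics/d1.png

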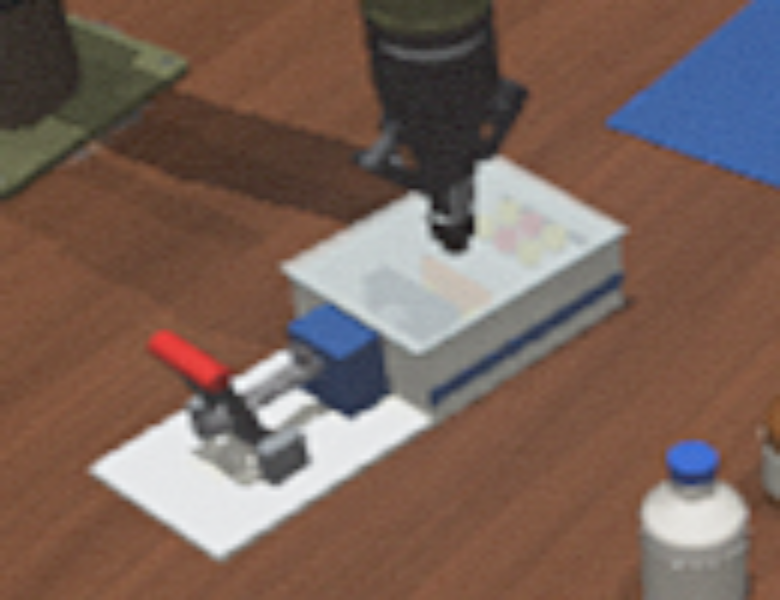

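View pics/d2.png

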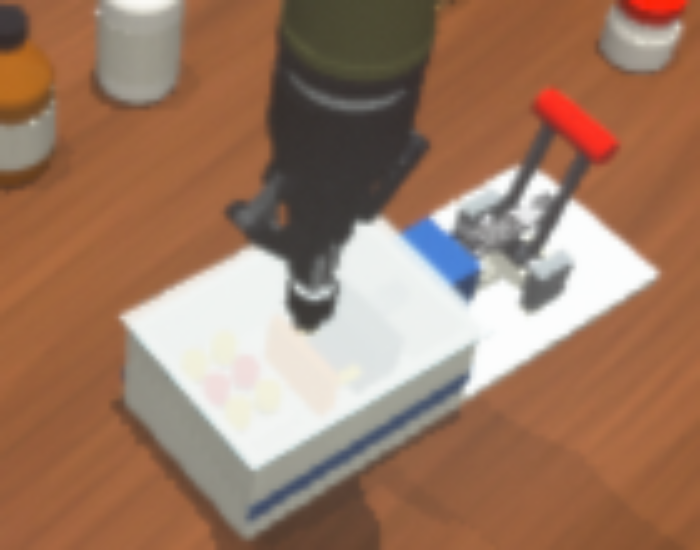

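```bash
python3 - <<'E'
from h import *
a=load('scene','d');b=load('side','d')
for p in((.4579,-.0478,.1005),(.4579,-.0478,.122),(.4579,-.0478,.135),(.456,-.0475,.122),(.456,-.0475,.111),(.456,-.0475,.086)):
    u,v=proj(a,p);x,y=proj(b,p)
    print(p,'d1',round((u-130)*6+3),round((v-150)*5+2),'d2',round((x-250)*5+2),round((y-140)*5+2))
im=a['pixels'].astype(np.uint8)[175:205,195:225];cv2.imwrite('pics/e1.png',cv2.resize(im,None,fx=16,fy=16))
im=b['pixels'].astype(np.uint8)[180:212,295:325];im2=cv2.resize(im,None,fx=16,fy=16);cv2.imwrite('pics/e2.png',im2)
E
```

```text
(0.4579, -0.0478, 0.1005) d1 455 234 d2 307 303
(0.4579, -0.0478, 0.122) d1 452 213 d2 311 280
(0.4579, -0.0478, 0.135) d1 451 201 d2 313 266
(0.456, -0.0475, 0.122) d1 450 212 d2 313 282
(0.456, -0.0475, 0.111) d1 451 223 d2 311 294
(0.456, -0.0475, 0.086) d1 454 247 d2 306 320
```

View pics/e1.png

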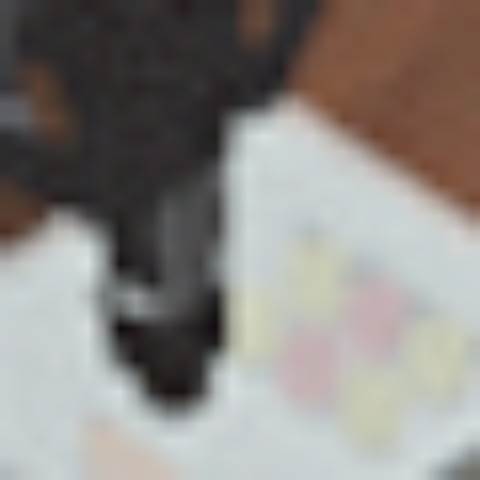

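View pics/e2.png

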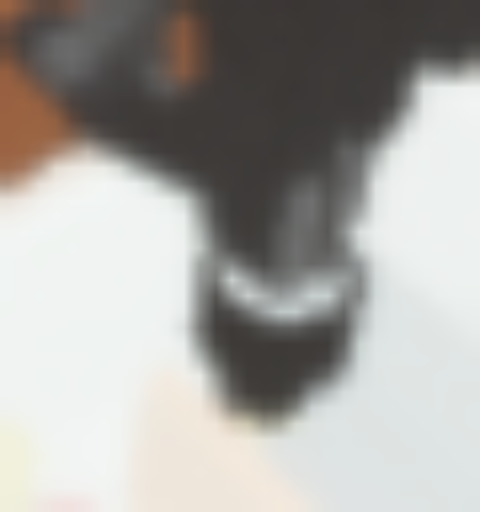

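Gripper shut on top of the knob rather than round it (27 N, well under 40). Raise off and measure where the fingertips really are.

Call:
jog_arm(steps=[0,0,0,0,0,-0.03,-1,0,0,0,0,0,-0.07,-1,0,0,0,0,0,-0.1,-1,0,0,0,0,0,-0.1,-1])

```text
time_s: 3.48
tcp_pos: [0.4578, -0.0474, 0.2]
eef_rot: [-0.634, 0.773, -0.002, 0.002]
wrist_force: [0.9, -0.5, -0.5]
width: 0.0
```

```bash
python3 - <<'E'
from h import *
a=snap('scene','f');b=snap('side','f');c=snap('wrist','f');st()
p=r.state()['tcp_pos'];print([proj(x,p) for x in(a,b,c)])
im=a['pixels'][160:215,180:230];cv2.imwrite('pics/f1.png',cv2.resize(im,None,fx=10,fy=10))
im=b['pixels'][155:215,285:345];cv2.imwrite('pics/f2.png',cv2.resize(im,None,fx=9,fy=9))
E
```

```text
t 3.62 tcp [ 0.4555 -0.0472  0.1972] mix [-0.0003 -0.0008  0.1972] xang -101.27 F [-0.47  0.17 -0.23] w 0.0 q [-0.04  0.5   0.06  2.07 -0.05  0.57 -1.71]
[(np.float64(202.92479053020782), np.float64(176.84183407441395)), (np.float64(315.26613983139725), np.float64(179.05623484985395)), (np.float64(255.78684667571582), np.float64(228.07003097240386))]
```

View pics/f1.png

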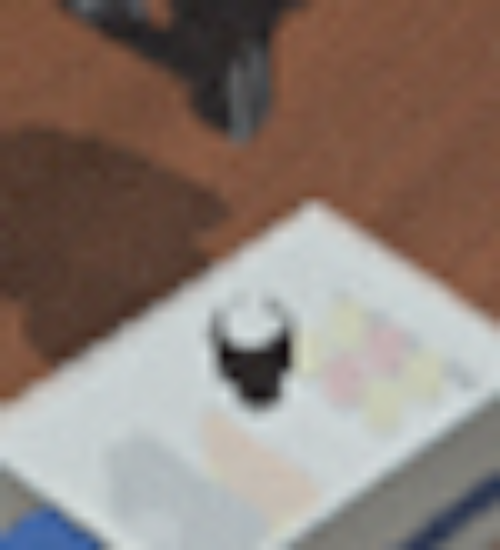

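View pics/f2.png

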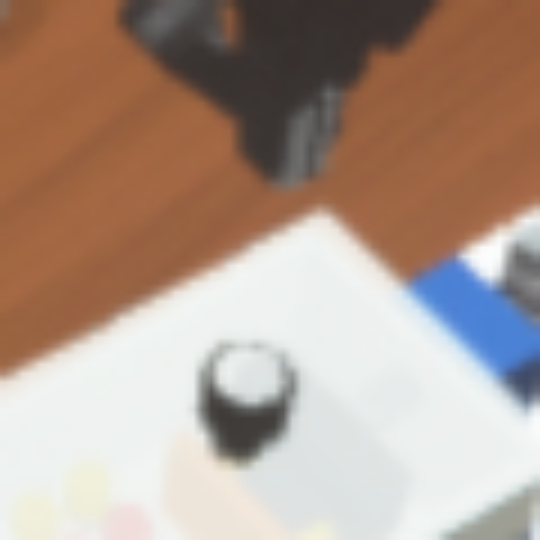

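View pics/f_wrist.png

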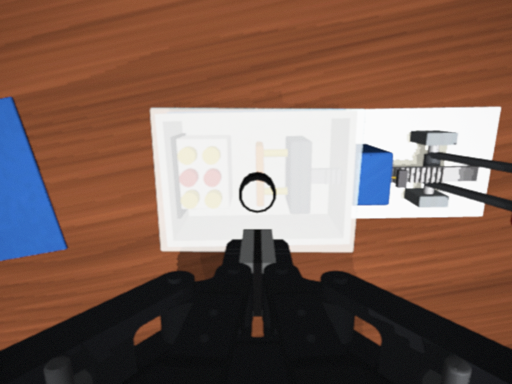

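The pictures put the shut fingertips about 15–20 mm behind the reported TCP (scene (204,174), TCP projects to row 177). The contact at knob-top height agrees, so I'll go about 18 mm deeper, in stages.

Call:
jog_arm(steps=[0,0,0,0,0,0,1,0,0,0,0,0,0,1,0,0,0,0,0,0.02,1,0,0,0,0,0,0.06,1,0,0,0,0,0,0.09,1,0,0,0,0,0,0.105,1,0,0,0,0,0,0.116,1,0,0,0,0,0,0.116,1])

```text
time_s: 4.62
tcp_pos: [0.4558, -0.0473, 0.0812]
eef_rot: [-0.634, 0.773, 0.0, -0.001]
wrist_force: [-0.2, -0.8, -0.5]
width: 0.0851
```

```bash
python3 - <<'E'
from h import *
snap('wrist','g');st()
E
```

```text
t 4.67 tcp [ 0.4561 -0.0474  0.0817] mix [ 0.0003 -0.0009  0.0817] xang -101.28 F [-0.22  0.64  0.44] w 0.0852 q [-0.01  0.72  0.03  2.17 -0.07  0.25 -1.7 ]
```

View pics/g_wrist.png

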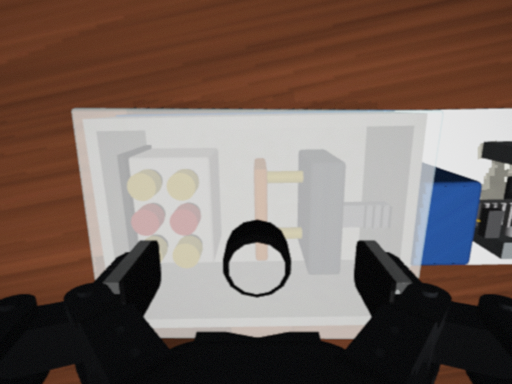

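The knob ring at (257,262) sits centred between the open fingers, with no contact force, so I'll close.

Call:
jog_arm(steps=[0,0,0,0,0,0,-1,0,0,0,0,0,0,-1,0,0,0,0,0,0,-1,0,0,0,0,0,0,-1,0,0,0,0,0,0,-1], squeeze=40)

```text
time_s: 5.3
tcp_pos: [0.4564, -0.0473, 0.0824]
eef_rot: [-0.634, 0.773, -0.0, 0.0]
wrist_force: [-0.7, -0.1, 6.1]
width: 0.0285
```

Width 28.5 mm with 6 N up suggests a grip on the head's top chamfer, so I'll regrip 7 mm deeper.

Call:
jog_arm(steps=[0,0,0,0,0,0,0.3,0,0,0,0,0,0,0.3,0,0,0,0,0,0.007,0.3,0,0,0,0,0,0.007,-1,0,0,0,0,0,0.007,-1,0,0,0,0,0,0.007,-1,0,0,0,0,0,0.007,-1], squeeze=40)

```text
time_s: 6.18
tcp_pos: [0.4561, -0.0474, 0.0747]
eef_rot: [-0.634, 0.773, -0.0, -0.0]
wrist_force: [0.5, 0.1, -1.6]
width: 0.0283
```

Call:
jog_arm(steps=[0,0,0,0,0,-0.01,-1,0,0,0,0,0,-0.03,-1,0,0,0,0,0,-0.055,-1,0,0,0,0,0,-0.075,-1,0,0,0,0,0,-0.09,-1,0,0,0,0,0,-0.09,-1])

```text
time_s: 6.92
tcp_pos: [0.4569, -0.0474, 0.1661]
eef_rot: [-0.634, 0.773, -0.001, 0.001]
wrist_force: [0.3, 0.8, -1.5]
width: 0.0285
```

```bash
python3 - <<'E'
from h import *
snap('wrist','i');snap('scene','i');st();row([.494,.305,.17],down(-90))
E
```

```text
t 7.03 tcp [ 0.4559 -0.0473  0.1648] mix [ 1.000e-04 -8.000e-04  1.648e-01] xang -101.28 F [ 0.14  1.14 -2.19] w 0.0285 q [-0.03  0.56  0.05  2.11 -0.06  0.48 -1.7 ]
rot [ -0.    -0.   -11.28] shift [-0.353   0.0316 -0.0052]
```

View pics/i_wrist.png

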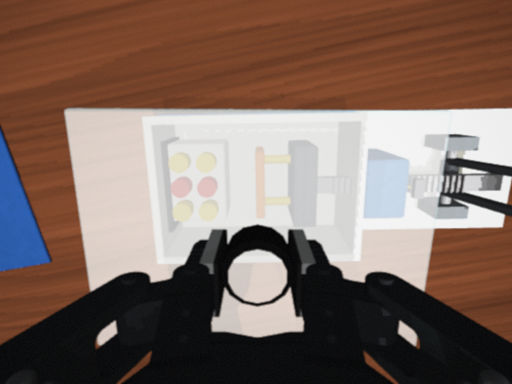

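View pics/i_scene.png

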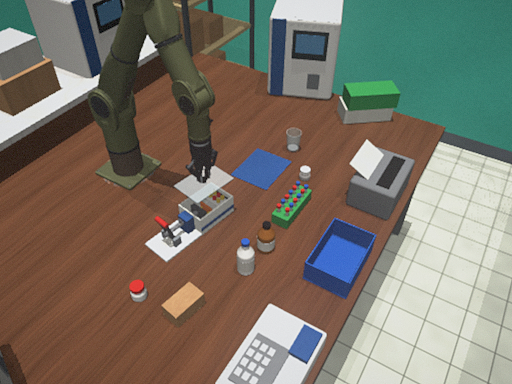

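The lid hangs level from the knob (lid edges at columns 70–435). Carrying it to the mat.

Call:
jog_arm(steps=[0,0,0,-0.01,0.001,0,-1,0,0,-1,-0.035,0.003,0,-1,0,0,-2,-0.07,0.006,0,-1,0,0,-3.5,-0.11,0.01,0,-1,0,0,-5,-0.15,0.013,0,-1,0,0,-6.5,-0.19,0.017,0,-1,0,0,-8,-0.23,0.021,0,-1,0,0,-9.5,-0.27,0.024,0,-1,0,0,-10.5,-0.305,0.027,0,-1,0,0,-11.3,-0.33,0.03,0,-1,0,0,-11.3,-0.347,0.0315,0,-1,0,0,-11.3,-0.353,0.0315,0,-1,0,0,-11.3,-0.353,0.0315,0.02,-1,0,0,-11.3,-0.353,0.0315,0.05,-1,0,0,-11.3,-0.353,0.0315,0.075,-1,0,0,-11.3,-0.353,0.0315,0.09,-1])

```text
time_s: 9.02
tcp_pos: [0.4939, 0.3034, 0.0735]
eef_rot: [-0.707, 0.708, -0.0, -0.001]
wrist_force: [0.5, -0.1, -0.9]
width: 0.0284
```

```bash
python3 - <<'E'
from h import *
c=snap('wrist','j');st();row([.4944,.3055,0],down(-90))
E
```

```text
t 9.07 tcp [0.4932 0.3032 0.0722] mix [-0.032   0.3502  0.0722] xang -90.05 F [-0.87 -0.71 -2.3 ] w 0.0287 q [-0.67  0.83  0.07  1.82 -0.1   0.5  -2.11]
rot [ 0.18 -0.17 -0.05] shift [-0.0025 -0.0014  0.0722]
```

View pics/j_wrist.png

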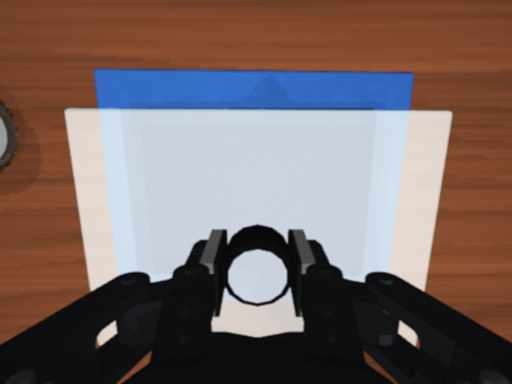

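```bash
python3 - <<'E'
from h import *
c=load('wrist','j')
P=[plane(c,*p,.004) for p in((96,69.5),(412,72))];print(P,(P[0]+P[1])/2-[.09,0,0])
E
```

```text
[array([0.58177178, 0.4122803 , 0.004     ]), array([0.58005116, 0.19682965, 0.004     ])] [0.49091147 0.30455498 0.004     ]
```

Call:
jog_arm(steps=[0,0,0,-0.0015,0,0.02,-1,0,0,0,-0.0015,0,0.045,-1,0,0,0,-0.0015,0,0.06,-1,0,0,0,-0.0015,0,0.067,-1,0,0,0,-0.0015,0,0.07,-1,0,0,0,-0.0015,0,0.072,-1,0,0,0,-0.0015,0,0.072,-1])

```text
time_s: 9.95
tcp_pos: [0.4946, 0.3066, 0.0031]
eef_rot: [0.707, -0.707, 0.0, -0.0]
wrist_force: [-0.7, 0.0, -2.3]
width: 0.0286
```

Call:
jog_arm(steps=[0,0,0,0,0,0.0015,-1,0,0,0,0,0,0.003,-1,0,0,0,0,0,0.0035,-1])

```text
time_s: 10.32
tcp_pos: [0.4942, 0.3065, -0.0008]
eef_rot: [0.707, -0.707, 0.0, 0.0]
wrist_force: [-0.0, 0.2, -1.7]
width: 0.0286
```

Call:
jog_arm(steps=[0,0,0,0,0,0.001,-1,0,0,0,0,0,0.001,-1])

```text
time_s: 10.58
tcp_pos: [0.4943, 0.3065, -0.0014]
eef_rot: [0.707, -0.707, 0.0, -0.0]
wrist_force: [-1.2, 0.1, 1.6]
width: 0.0289
```

Contact: the force moved from −2 N to +1.6 N, so the lid is resting on the mat. Release and rise.

Call:
jog_arm(steps=[0,0,0,0,0,0,0,0,0,0,0,0,0,0.6,0,0,0,0,0,0,1,0,0,0,0,0,0,1,0,0,0,0,0,-0.02,1,0,0,0,0,0,-0.06,1,0,0,0,0,0,-0.12,1,0,0,0,0,0,-0.17,1,0,0,0,0,0,-0.2,1])

```text
time_s: 11.7
tcp_pos: [0.4953, 0.3069, 0.2026]
eef_rot: [0.707, -0.707, 0.0, -0.002]
wrist_force: [0.3, 0.4, -0.5]
width: 0.0856
```

```bash
python3 - <<'E'
from h import *
c=snap('wrist','k');st();row(mix(0.0,-.208,.2),down(-101.0)); row(mix(0.0,-.06,.2),down(-101.0))
E
```

```text
t 11.75 tcp [0.497  0.3079 0.2057] mix [-0.0292  0.3556  0.2057] xang -90.01 F [0.75 0.38 1.76] w 0.0853 q [-0.69  0.63  0.1   1.72 -0.09  0.78 -2.12]
rot [-0.46  0.38 10.99] shift [0.5584 0.0817 0.0017]
rot [-0.46  0.38 10.99] shift [0.4133 0.0527 0.0028]
```

View pics/k_wrist.png

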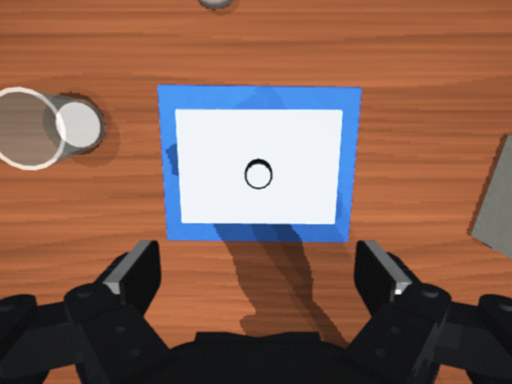

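The lid is centred on the mat: lid columns 176–342 inside mat 160–360, knob ring at (258,174). Going to the trigger.

Call:
jog_arm(steps=[0,0,1,0.03,0.004,0,1,0,0,2.5,0.08,0.012,0,1,0,0,4,0.13,0.019,0,1,0,0,5.5,0.185,0.027,0,1,0,0,7,0.24,0.035,0,1,0,0,8.5,0.295,0.043,0,1,0,0,10,0.35,0.051,0,1,0,0,11,0.405,0.059,0,1,0,0,11,0.46,0.067,0,1,0,0,11,0.51,0.075,0,1,0,0,11,0.54,0.08,0,1,0,0,11,0.558,0.082,0,1,0,0,11,0.558,0.082,0,1])

```text
time_s: 13.38
tcp_pos: [0.412, -0.253, 0.1991]
eef_rot: [-0.635, 0.773, -0.001, 0.0]
wrist_force: [-0.2, 0.2, 0.2]
width: 0.0855
```

```bash
python3 - <<'E'
from h import *
c=snap('wrist','l');st()
E
```

```text
t 13.43 tcp [ 0.4124 -0.2515  0.1989] mix [-0.0026 -0.2096  0.1989] xang -101.04 F [0.08 0.65 0.55] w 0.0856 q [ 0.42  0.52  0.05  2.   -0.04  0.61 -1.27]
```

View pics/l_wrist.png

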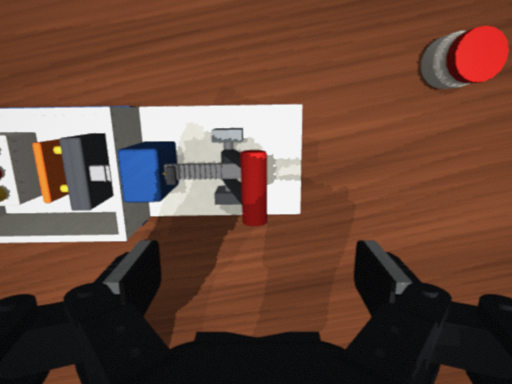

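The wrist view shows the bar's top at column 254, rows 151–224. The block edge, orange pad and jaw are visible at columns 0–110.

```bash
python3 - <<'E'
from h import *
c=load('wrist','l');im=c['pixels'].astype(np.uint8);h=cv2.cvtColor(im,cv2.COLOR_BGR2HSV)
m=((h[...,0]<6)|(h[...,0]>174))&(h[...,1]>150)&(h[...,2]>70);m[:140]=0;m[235:]=0;m[:,:230]=0;m[:,280:]=0
p=np.argwhere(m)[:,::-1].astype(np.float32);R=cv2.minAreaRect(p);print(R,p.mean(0))
A=load('scene','a');B=load('side','a')
x,e=tri((c,*p.mean(0)),(A,140+150.5/7-.5,170+362.5/7-.5),(B,260+631.5/6-.5,145+120.5/6-.5));print(x,e,unmix(x))
q=plane(c,*p.mean(0),.127);print(q,unmix(q))
for a in((254,153),(255,222)): print(plane(c,*a,.13))
cv2.imwrite('pics/l2.png',cv2.resize(im[95:250,0:185],None,fx=4,fy=4,interpolation=cv2.INTER_CUBIC))
E
```

```text
((253.0, 188.5), (75.0, 26.0), 90.0) [253.4281  187.57245]
[ 0.41807207 -0.2517887   0.12858315] [0.0009331513881574076, 0.0005578785374053516, 0.00039953427570687156] [ 0.00303284 -0.20874094  0.12858315]
[ 0.41678821 -0.25201431  0.127     ] [ 0.00181808 -0.20921374  0.127     ]
[ 0.44281416 -0.2576733   0.13      ]
[ 0.39054292 -0.2480276   0.13      ]
```

View pics/l2.png

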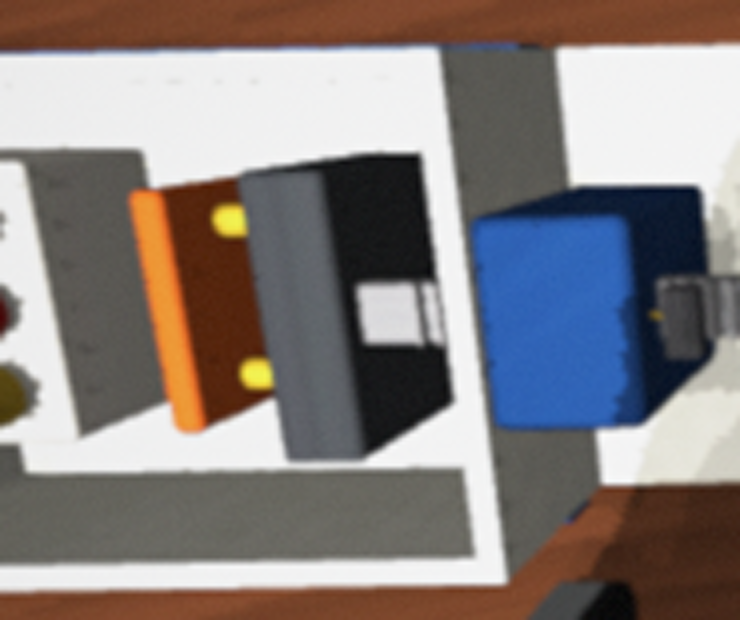

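```bash
cat >> h.py <<'E'
def edges(c,x0,y0,k,L):
    out={}
    for n,(p,q,z) in L.items():
        P=[unmix(plane(c,x0+(u+.5)/k-.5,y0+(v+.5)/k-.5,z)) for u,v in(p,q)]
        f=(0-P[0][0])/(P[1][0]-P[0][0]);out[n]=float(P[0][1]+f*(P[1][1]-P[0][1]));print(n,np.round(P,4).tolist(),'y@x=0',round(out[n],4))
    return out
E
python3 - <<'E'
from h import *
c=load('wrist','l')
o=edges(c,0,95,4,{'block':((25,160),(78,437),.054),'padf':((132,190),(180,432),.058),'padb':((162,190),(205,430),.058),'jawf':((240,175),(290,460),.066),'jawb':((322,175),(365,455),.066)})
print(o['block']-o['padf'],o['padb']-o['jawf'])
row([.4178,-.252,.16],down(-100.7));row([.4178,-.252,.091],down(-100.7))
E
```

```text
block [[0.0347, 0.026, 0.054], [-0.0339, 0.0263, 0.054]] y@x=0 0.0262
padf [[0.0281, -0.0008, 0.058], [-0.0313, -0.0022, 0.058]] y@x=0 -0.0015
padb [[0.0281, -0.0079, 0.058], [-0.0308, -0.0085, 0.058]] y@x=0 -0.0081
jawf [[0.0324, -0.0316, 0.066], [-0.0359, -0.0331, 0.066]] y@x=0 -0.0323
jawb [[0.0325, -0.0503, 0.066], [-0.0346, -0.0514, 0.066]] y@x=0 -0.0508
0.027625029897482067 0.02414930628256018
rot [-0.05  0.   -0.34] shift [-0.0005 -0.0054  0.0389]
rot [-0.05  0.   -0.34] shift [-0.0005 -0.0054  0.1079]
```

The gap between jaw and pad reads 24.1 mm, so the spring is free, and the pad is about 27 mm from the block. Descend and pinch the bar.

Call:
jog_arm(steps=[0,0,-0.3,-0.0005,-0.0055,0.03,1,0,0,-0.3,-0.0005,-0.0055,0.07,1,0,0,-0.3,-0.0005,-0.0055,0.095,1,0,0,-0.3,-0.0005,-0.0055,0.107,1,0,0,-0.3,-0.0005,-0.0055,0.107,0,0,0,-0.3,-0.0005,-0.0055,0.107,-1,0,0,-0.3,-0.0005,-0.0055,0.107,-1,0,0,-0.3,-0.0005,-0.0055,0.107,-1,0,0,-0.3,-0.0005,-0.0055,0.107,-1], squeeze=25)

```text
time_s: 14.55
tcp_pos: [0.4185, -0.2521, 0.0921]
eef_rot: [-0.638, 0.77, -0.001, 0.0]
wrist_force: [-0.2, -0.2, 5.0]
width: 0.019
```

```bash
python3 - <<'E'
from h import *
c=snap('wrist','m');st()
E
```

```text
t 14.6 tcp [ 0.4185 -0.2521  0.0921] mix [ 0.0035 -0.209   0.0921] xang -100.67 F [-0.45  1.39  5.79] w 0.019 q [ 0.43  0.72  0.02  2.08 -0.05  0.34 -1.26]
```

View pics/m_wrist.png

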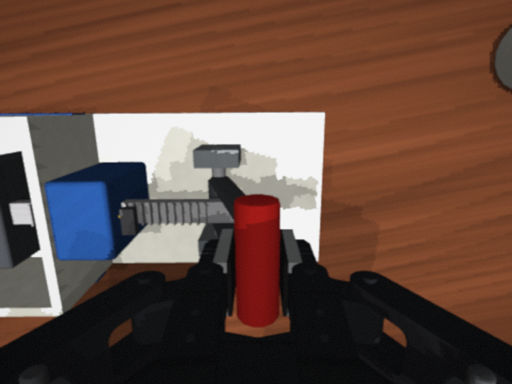

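Bar pinched (width 19 mm). First forward stroke along tool −x.

Call:
jog_arm(steps=[0,0,0,-0.005,0,0,-1,0,0,0,-0.013,0,0,-1,0,0,0,-0.022,0,0,-1,0,0,0,-0.031,0,0,-1,0,0,0,-0.04,0,0,-1,0,0,0,-0.047,0,0,-1,0,0,0,-0.052,0,0,-1,0,0,0,-0.052,0,0,-1])

```text
time_s: 15.6
tcp_pos: [0.4272, -0.2049, 0.0924]
eef_rot: [-0.637, 0.771, -0.002, -0.001]
wrist_force: [-3.1, -7.8, 6.8]
width: 0.0189
```

```bash
python3 - <<'E'
from h import *
c=snap('wrist','n');st()
E
```

```text
t 15.65 tcp [ 0.4272 -0.2049  0.0924] mix [ 0.0027 -0.161   0.0924] xang -100.89 F [-2.37 -7.42  8.13] w 0.0188 q [ 0.32  0.71  0.04  2.13 -0.08  0.3  -1.33]
```

View pics/n_wrist.png

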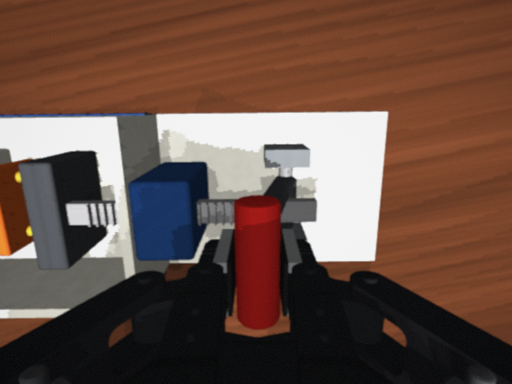

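The stroke took the bar about 48 mm forward. The jaw's front top edge now runs from (22,165) to (42,268).

```bash
python3 - <<'E'
from h import *
c=load('wrist','n')
edges(c,0,0,1,{'jawf':((22,165),(42,268),.066),'jawb':((53,157),(67,267),.066)})
c=load('wrist','m')
edges(c,0,0,1,{'jawb_m':((22,155),(38,250),.066)})
E
```

```text
jawf [[0.0317, -0.0212, 0.066], [-0.0362, -0.0221, 0.066]] y@x=0 -0.0216
jawb [[0.0366, -0.0404, 0.066], [-0.0354, -0.0384, 0.066]] y@x=0 -0.0394
jawb_m [[0.0378, -0.0698, 0.066], [-0.0235, -0.0693, 0.066]] y@x=0 -0.0695
```

Call:
jog_arm(steps=[0,0,0,-0.0045,0,0,-1,0,0,0,-0.0045,0,0,-1,0,0,0,0.005,0,0,-1,0,0,0,0.017,0,0,-1,0,0,0,0.029,0,0,-1,0,0,0,0.041,0,0,-1,0,0,0,0.049,0,0,-1,0,0,0,0.052,0,0,-1,0,0,0,0.052,0,0,-1])

```text
time_s: 16.77
tcp_pos: [0.4184, -0.2517, 0.0907]
eef_rot: [-0.638, 0.77, 0.0, 0.0]
wrist_force: [3.9, 2.2, -10.2]
width: 0.0189
```

```bash
python3 - <<'E'
from h import *
st()
E
```

```text
t 16.77 tcp [ 0.4184 -0.2517  0.0907] mix [ 0.0033 -0.2086  0.0907] xang -100.65 F [  3.86   2.2  -10.25] w 0.0189 q [ 0.43  0.72  0.02  2.08 -0.05  0.34 -1.26]
```

Call:
jog_arm(steps=[0,0,0,-0.005,0,0,-1,0,0,0,-0.014,0,-0.001,-1,0,0,0,-0.024,0,-0.002,-1,0,0,0,-0.034,0,-0.002,-1,0,0,0,-0.044,0,-0.001,-1,0,0,0,-0.052,0,0,-1,0,0,0,-0.0565,0,0,-1,0,0,0,-0.0565,0,0,-1])

```text
time_s: 17.77
tcp_pos: [0.4281, -0.2009, 0.0926]
eef_rot: [-0.637, 0.771, -0.003, -0.001]
wrist_force: [-0.9, -8.0, 3.9]
width: 0.0189
```

```bash
python3 - <<'E'
from h import *
c=snap('wrist','o');st()
cv2.imwrite('pics/o2.png',cv2.resize(c['pixels'][100:330,0:190],None,fx=4,fy=2.6))
E
```

```text
t 17.82 tcp [ 0.4281 -0.201   0.0926] mix [ 0.003  -0.1569  0.0926] xang -100.91 F [-1.38 -8.2   4.86] w 0.0188 q [ 0.31  0.71  0.05  2.13 -0.08  0.3  -1.34]
```

View pics/o_wrist.png

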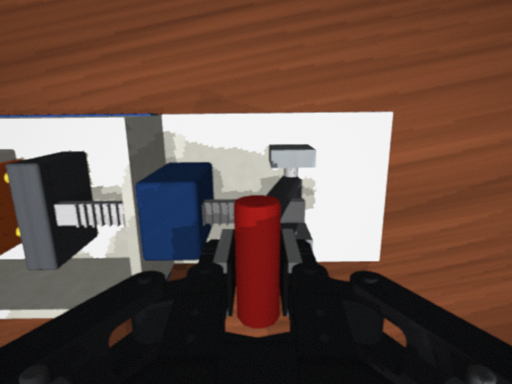

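```bash
python3 - <<'E'
from h import *
c=load('wrist','o')
edges(c,0,0,1,{'jawf':((9,165),(28,268),.066),'jawb':((39,160),(54,267),.066)})
E
```

```text
jawf [[0.0319, -0.0094, 0.066], [-0.036, -0.009, 0.066]] y@x=0 -0.0092
jawb [[0.035, -0.0277, 0.066], [-0.0352, -0.0259, 0.066]] y@x=0 -0.0268
```

Call:
jog_arm(steps=[0,0,0,0.008,0,0,-1,0,0,0,0.02,0,-0.001,-1,0,0,0,0.032,0,-0.001,-1,0,0,0,0.044,0,0,-1,0,0,0,0.053,0,0.001,-1,0,0,0,0.0565,0,0.001,-1,0,0,0,0.0565,0,0.001,-1])

```text
time_s: 18.7
tcp_pos: [0.4185, -0.2519, 0.0901]
eef_rot: [-0.638, 0.77, -0.0, 0.0]
wrist_force: [3.8, 2.0, -0.0]
width: 0.0189
```

Call:
jog_arm(steps=[0,0,0,-0.005,0,0,-1,0,0,0,-0.014,0,-0.001,-1,0,0,0,-0.024,0,-0.002,-1,0,0,0,-0.034,0,-0.002,-1,0,0,0,-0.044,0,-0.001,-1,0,0,0,-0.052,0,0,-1,0,0,0,-0.0565,0,0,-1,0,0,0,-0.0565,0,0,-1])

```text
time_s: 19.7
tcp_pos: [0.4278, -0.2015, 0.091]
eef_rot: [-0.637, 0.771, -0.003, -0.002]
wrist_force: [-0.5, -8.9, 4.9]
width: 0.0188
```

```bash
python3 - <<'E'
from h import *
c=snap('wrist','p');st()
E
```

```text
t 19.75 tcp [ 0.4278 -0.2015  0.091 ] mix [ 0.0027 -0.1575  0.091 ] xang -100.94 F [-1.3  -9.    5.44] w 0.019 q [ 0.31  0.71  0.05  2.13 -0.08  0.3  -1.34]
```

View pics/p_wrist.png

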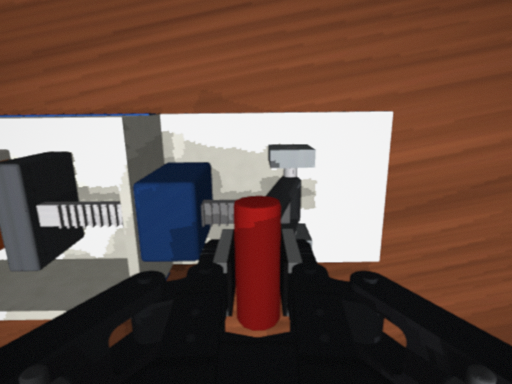

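The jaw's back top edge is now about (24,160)–(38,266). I'll return the trigger, let go and look over the well.

Call:
jog_arm(steps=[0,0,0,0.008,0,0,-1,0,0,0,0.02,0,-0.001,-1,0,0,0,0.032,0,-0.001,-1,0,0,0,0.044,0,0,-1,0,0,0,0.053,0,0.001,-1,0,0,0,0.0565,0,0,-1,0,0,0,0.0565,0,0,0.2,0,0,0,0.0565,0,0,1,0,0,0,0.0565,0,0,1,0,0,0,0.0565,0,-0.03,1,0,0,0,0.0565,0,-0.07,1,0,0,0,0.0365,0,-0.11,1,0,0,0,-0.0135,0,-0.11,1,0,0,0,-0.0635,0,-0.11,1,0,0,0,-0.0935,0,-0.11,1,0,0,0,-0.0935,0,-0.11,1])

```text
time_s: 21.75
tcp_pos: [0.4459, -0.102, 0.2003]
eef_rot: [-0.64, 0.768, 0.0, 0.0]
wrist_force: [-0.1, -0.0, 0.1]
width: 0.0854
```

```bash
python3 - <<'E'
from h import *
c=snap('wrist','q');st()
E
```

```text
t 21.8 tcp [ 0.4456 -0.104   0.2004] mix [ 0.001  -0.0584  0.2004] xang -100.55 F [-0.63 -1.44  0.52] w 0.0851 q [ 0.08  0.49  0.08  2.07 -0.07  0.58 -1.55]
```

View pics/q_wrist.png

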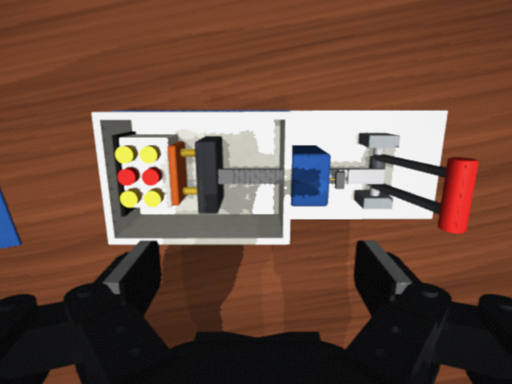

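```bash
python3 - <<'E'
from h import *
c=load('wrist','q')
cv2.imwrite('pics/q2.png',cv2.resize(c['pixels'][105:250,90:240],None,fx=5,fy=4,interpolation=cv2.INTER_CUBIC))
E
```

```text
(no output)
```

View pics/q2.png

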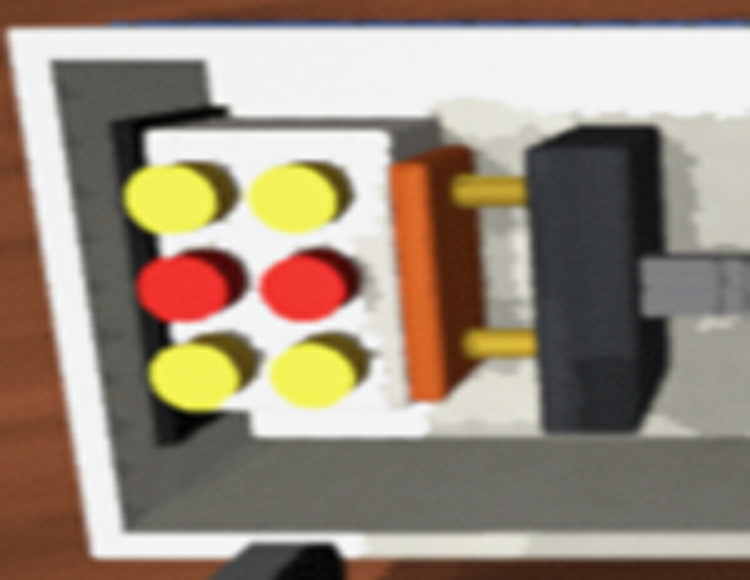

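```bash
cat >> h.py <<'E'
def edges2(c,x0,y0,kx,ky,L):
    L2={n:tuple([(( x0+(u+.5)/kx-.5), (y0+(v+.5)/ky-.5)) for u,v in q[:2]]+[q[2]]) for n,q in L.items()}
    return edges(c,0,0,1,L2)
E
python3 - <<'E'
from h import *
c=load('wrist','q')
o=edges2(c,90,105,5,4,{'block':((391,135),(408,405),.054),'padf':((391,165),(413,400),.058),'padb':((425,160),(445,398),.058),'jawf':((527,150),(545,430),.066),'jawb':((627,148),(641,430),.066),'rimL':((10,30),(92,555),.08),'rimInL':((52,60),(124,530),.08)})
print(o['padb']-o['jawf'],(o['jawb']+.0185)-o['jawf'])
E
```

```text
block [[0.0336, 0.0288, 0.054], [-0.0339, 0.029, 0.054]] y@x=0 0.0289
padf [[0.027, 0.0281, 0.058], [-0.0313, 0.0269, 0.058]] y@x=0 0.0275
padb [[0.0282, 0.0216, 0.058], [-0.0307, 0.0205, 0.058]] y@x=0 0.021
jawf [[0.0318, 0.0006, 0.066], [-0.036, -0.0006, 0.066]] y@x=0 0.0
jawb [[0.0326, -0.0178, 0.066], [-0.0357, -0.0193, 0.066]] y@x=0 -0.0185
rimL [[0.0575, 0.0858, 0.08], [-0.0642, 0.0842, 0.08]] y@x=0 0.085
rimInL [[0.0513, 0.0792, 0.08], [-0.0576, 0.0775, 0.08]] y@x=0 0.0784
0.021005162027343677 -7.239991693869501e-05
```

```bash
python3 - <<'E'
from h import *
c=load('wrist','p')
cv2.imwrite('pics/p2.png',cv2.resize(c['pixels'][140:290,0:100],None,fx=6,fy=4,interpolation=cv2.INTER_CUBIC))
c=load('wrist','o')
cv2.imwrite('pics/o2.png',cv2.resize(c['pixels'][140:290,0:100],None,fx=6,fy=4,interpolation=cv2.INTER_CUBIC))
E
```

```text
(no output)
```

View pics/p2.png

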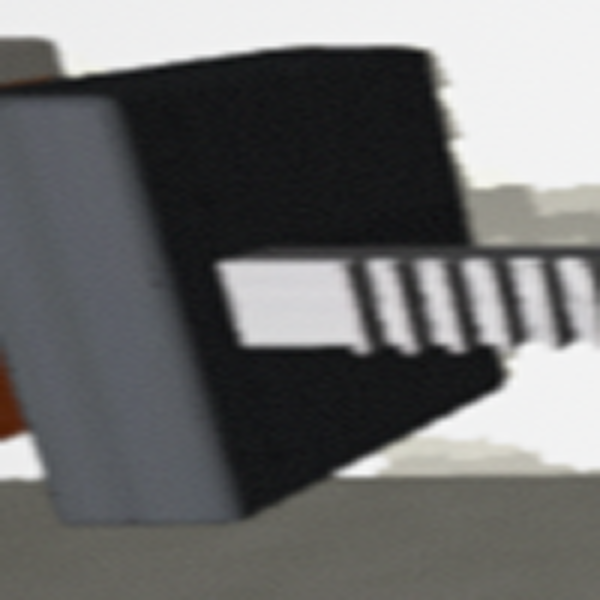

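View pics/o2.png

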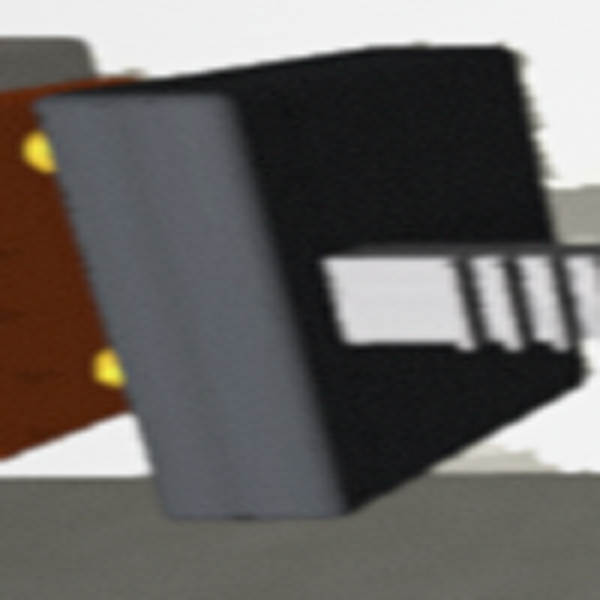

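```bash
python3 - <<'E'
from h import *
for t,L in(('p',{'jawb':((120,105),(240,515),.066)}),('o',{'jawb':((232,103),(345,513),.066),'jawf':((42,105),(165,515),.066)})):
    edges2(load('wrist',t),0,140,6,4,L)
# forces along mixer y
E
```

```text
jawb [[0.0315, -0.0175, 0.066], [-0.0355, -0.0182, 0.066]] y@x=0 -0.0178
jawb [[0.0317, -0.0268, 0.066], [-0.0358, -0.0278, 0.066]] y@x=0 -0.0273
jawf [[0.0313, -0.0079, 0.066], [-0.0363, -0.0083, 0.066]] y@x=0 -0.0081
```

Jaw travel is about 32 mm. The jaw–pad gap is 21.0 mm against 24.1 free, so the pad is pressed about 3 mm and the block is at the wall. I need about 9 mm more. For the last stroke I'll regrip the bar tilted 12° so the wrist camera also sees the pad.

```bash
cat >> h.py <<'E'
def tilt(phi,a): return (Ro.from_matrix(down(phi))*Ro.from_rotvec([0,np.radians(a),0])).as_matrix()
E
python3 - <<'E'
from h import *
Rg=tilt(-100.7,-12);bar=np.array([.4184,-.2518,.1265]);z=Rg[:,2];print(z)
g=bar+.034*z;print(g)
row(g-.10*z,Rg);row(g,Rg)
c=load('wrist','q')
h=cv2.cvtColor(c['pixels'].astype(np.uint8),cv2.COLOR_BGR2HSV);m=((h[...,0]<6)|(h[...,0]>174))&(h[...,1]>150)&(h[...,2]>70);m[:,:420]=0
p=np.argwhere(m)[:,::-1].mean(0);q=plane(c,*p,.127);print(p,q,unmix(q))
E
```

```text
[ 0.03860226  0.20429669 -0.9781476 ]
[ 0.41971248 -0.24485391  0.09324298]
rot [  0.03 -12.02   0.14] shift [ 0.164  -0.0003  0.0093]
rot [  0.03 -12.02   0.14] shift [ 0.1432 -0.0004  0.1072]
[457.60186418 194.42743009] [ 0.41694565 -0.25317843  0.127     ] [ 0.00220058 -0.21032444  0.127     ]
```

Call:
jog_arm(steps=[0,0,0,0.04,0,0,1,0,-4,0,0.085,0,0.002,1,0,-8,0,0.13,0,0.005,1,0,-12,0,0.155,0,0.009,1,0,-12,0,0.164,0,0.009,1,0,-12,0,0.164,0,0.009,1])

```text
time_s: 22.55
tcp_pos: [0.4145, -0.2667, 0.1912]
eef_rot: [-0.634, 0.766, 0.067, 0.08]
wrist_force: [0.2, 0.7, 0.1]
width: 0.0853
```

```bash
python3 - <<'E'
from h import *
c=snap('wrist','s');st()
Rg=tilt(-100.7,-12);bar=np.array([.4184,-.2518,.1265]);z=Rg[:,2];row(bar+.034*z,Rg)
E
```

```text
t 22.6 tcp [ 0.4152 -0.2652  0.1914] mix [ 0.0028 -0.2224  0.1914] xang -100.67 F [0.36 0.49 0.53] w 0.085 q [ 0.68  0.59 -0.12  1.9  -0.19  0.74 -1.03]
rot [0.03 0.01 0.03] shift [ 1.000e-04 -7.000e-04  1.003e-01]
```

View pics/s_wrist.png

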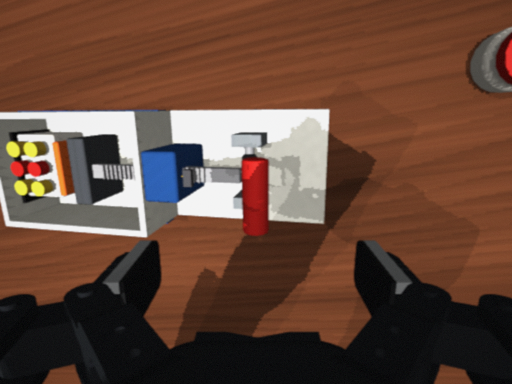

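The bar is at column 256, centred, and the whole well is in view. Descend along the tool axis and pinch.

Call:
jog_arm(steps=[0,0,0,0,0,0.03,1,0,0,0,0,0,0.065,1,0,0,0,0,0,0.09,1,0,0,0,0,0,0.1,1,0,0,0,0,0,0.1,0,0,0,0,0,0,0.1,-1,0,0,0,0,0,0.1,-1,0,0,0,0,0,0.1,-1,0,0,0,0,0,0.1,-1], squeeze=25)

```text
time_s: 23.72
tcp_pos: [0.4197, -0.2453, 0.0944]
eef_rot: [-0.635, 0.766, 0.066, 0.081]
wrist_force: [0.1, 0.6, 5.1]
width: 0.0191
```

```bash
python3 - <<'E'
from h import *
c=snap('wrist','t');st()
e=Ro.from_quat(r.state()['eef_rot']); y=np.array([.186,.983,0]);
for d in(.03,.04,.048): print(d,e.inv().apply(y*d).round(4))
E
```

```text
t 23.77 tcp [ 0.4197 -0.2454  0.0944] mix [ 0.0034 -0.2021  0.0944] xang -100.66 F [-0.71  0.85  5.21] w 0.0193 q [ 0.66  0.75 -0.15  2.   -0.21  0.48 -1.01]
0.03 [-0.0294 -0.      0.0062]
0.04 [-0.0391 -0.      0.0083]
0.048 [-0.047 -0.     0.01 ]
```

View pics/t_wrist.png

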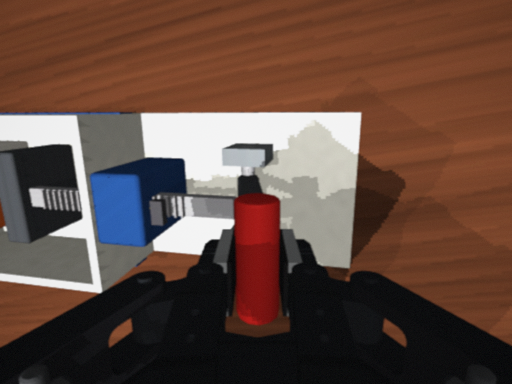

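Call:
jog_arm(steps=[0,0,0,-0.005,0,0.001,-1,0,0,0,-0.013,0,0.002,-1,0,0,0,-0.021,0,0.003,-1,0,0,0,-0.028,0,0.005,-1,0,0,0,-0.032,0,0.006,-1,0,0,0,-0.032,0,0.006,-1])

```text
time_s: 24.52
tcp_pos: [0.4248, -0.2182, 0.0956]
eef_rot: [-0.634, 0.767, 0.063, 0.079]
wrist_force: [-6.2, -8.0, 13.9]
width: 0.0191
```

```bash
python3 - <<'E'
from h import *
c=snap('wrist','u');st()
cv2.imwrite('pics/u2.png',cv2.resize(c['pixels'][110:290,0:160],None,fx=5,fy=3,interpolation=cv2.INTER_CUBIC))
E
```

```text
t 24.57 tcp [ 0.4248 -0.2183  0.0956] mix [ 0.003  -0.1746  0.0956] xang -100.86 F [-6.43 -8.14 13.65] w 0.0193 q [ 0.61  0.73 -0.14  2.04 -0.23  0.44 -1.05]
```

View pics/u2.png

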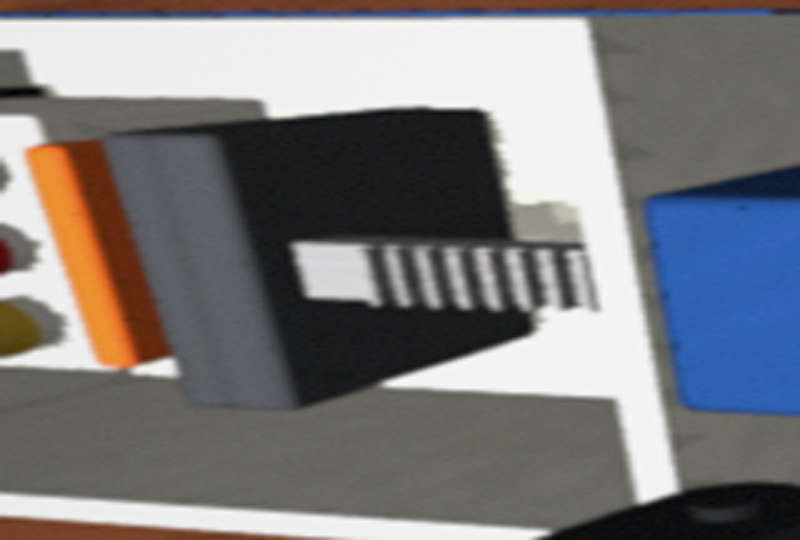

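```bash
python3 - <<'E'
from h import *
c=load('wrist','u')
o=edges2(c,0,110,5,3,{'block':((33,115),(102,365),.054),'padf':((28,152),(105,362),.058),'padb':((68,145),(133,362),.058),'jawf':((108,138),(188,402),.066),'jawb':((212,136),(297,405),.066)})
print(o['padb']-o['jawf'], o['padf']-o['jawf']-.0066)
E
```

```text
block [[0.0346, 0.0291, 0.054], [-0.0336, 0.0312, 0.054]] y@x=0 0.0302
padf [[0.0258, 0.0275, 0.058], [-0.0307, 0.0258, 0.058]] y@x=0 0.0267
padb [[0.0279, 0.0198, 0.058], [-0.0302, 0.0203, 0.058]] y@x=0 0.0201
jawf [[0.0314, 0.0034, 0.066], [-0.0365, 0.0033, 0.066]] y@x=0 0.0033
jawb [[0.0326, -0.0143, 0.066], [-0.0354, -0.0164, 0.066]] y@x=0 -0.0153
0.01673977881012515 0.016805027447151615
```

Compression now reads about 7.3 mm (gap 16.8 mm). About 4.7 mm more is needed, or roughly 14 mm of bar travel. I'll advance part of that.

Call:
jog_arm(steps=[0,0,0,-0.004,0,0.001,-1,0,0,0,-0.008,0,0.001,-1,0,0,0,-0.011,0,0.001,-1,0,0,0,-0.011,0,0.001,-1])

```text
time_s: 25.08
tcp_pos: [0.4265, -0.2085, 0.0956]
eef_rot: [-0.633, 0.767, 0.063, 0.078]
wrist_force: [-4.4, -10.4, -0.5]
width: 0.0187
```

```bash
python3 - <<'E'
from h import *
c=snap('wrist','v');st()
cv2.imwrite('pics/v2.png',cv2.resize(c['pixels'][110:290,0:160],None,fx=5,fy=3,interpolation=cv2.INTER_CUBIC))
E
```

```text
t 25.12 tcp [ 0.4265 -0.2085  0.0956] mix [ 0.0029 -0.1646  0.0956] xang -100.94 F [ -4.3  -10.34   0.71] w 0.0193 q [ 0.59  0.73 -0.14  2.05 -0.24  0.43 -1.06]
```

View pics/v2.png

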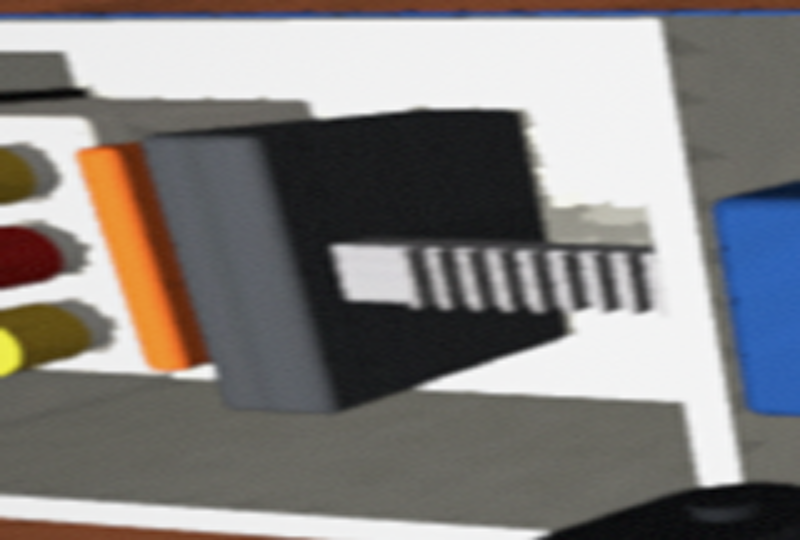

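```bash
python3 - <<'E'
from h import *
c=load('wrist','v')
o=edges2(c,0,110,5,3,{'block':((85,118),(140,365),.054),'padf':((80,152),(157,367),.058),'padb':((122,146),(186,364),.058),'jawf':((148,140),(226,404),.066),'jawb':((255,138),(335,407),.066)})
print(o['padb']-o['jawf'], o['padf']-o['jawf']-.0066,o['jawb'])
E
```

```text
block [[0.0343, 0.0292, 0.054], [-0.0326, 0.0333, 0.054]] y@x=0 0.0313
padf [[0.0264, 0.0275, 0.058], [-0.031, 0.0256, 0.058]] y@x=0 0.0266
padb [[0.0282, 0.0196, 0.058], [-0.0296, 0.0199, 0.058]] y@x=0 0.0197
jawf [[0.0313, 0.0061, 0.066], [-0.0362, 0.006, 0.066]] y@x=0 0.0061
jawb [[0.0324, -0.0118, 0.066], [-0.0352, -0.0134, 0.066]] y@x=0 -0.0126
0.013658379780617708 0.013924388266269324 -0.01255168505722711
```

Gap 13.8 mm, so compression is about 10.3 mm. I'll nudge about 5 mm more at the bar.

Call:
jog_arm(steps=[0,0,0,-0.003,0,0.001,-1,0,0,0,-0.0045,0,0.001,-1,0,0,0,-0.0045,0,0.001,-1,0,0,0,-0.0045,0,0.001,-1])

```text
time_s: 25.62
tcp_pos: [0.4273, -0.2044, 0.0955]
eef_rot: [-0.633, 0.768, 0.063, 0.078]
wrist_force: [-4.3, -10.8, -0.2]
width: 0.0187
```

```bash
python3 - <<'E'
from h import *
c=snap('wrist','w');snap('side','w');snap('scene','w');st()
cv2.imwrite('pics/w2.png',cv2.resize(c['pixels'][110:290,0:160],None,fx=5,fy=3,interpolation=cv2.INTER_CUBIC))
b=load('side','w')['pixels'].astype(np.uint8);cv2.imwrite('pics/w3.png',cv2.resize(b[150:260,250:390],None,fx=5,fy=5,interpolation=cv2.INTER_CUBIC))
E
```

```text
t 25.77 tcp [ 0.4273 -0.2044  0.0955] mix [ 0.0028 -0.1605  0.0955] xang -100.97 F [ -4.46 -10.59   0.13] w 0.019 q [ 0.58  0.73 -0.15  2.06 -0.24  0.42 -1.07]
```

View pics/w2.png

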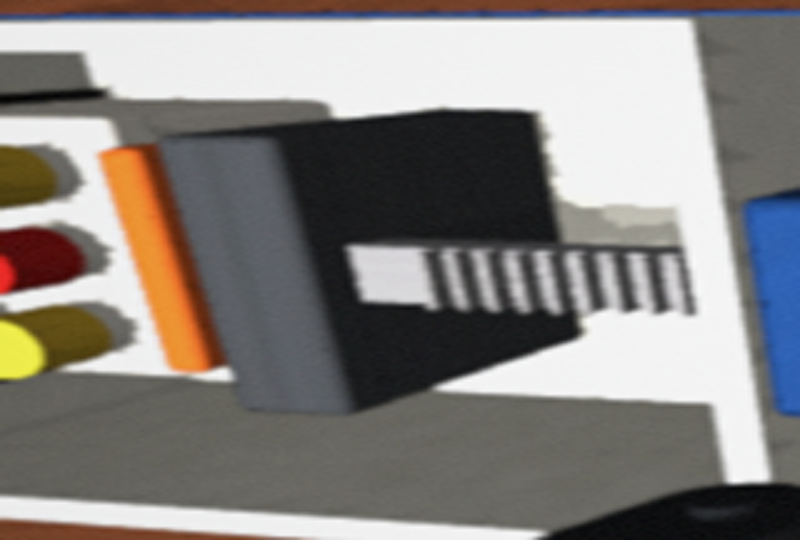

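View pics/w3.png

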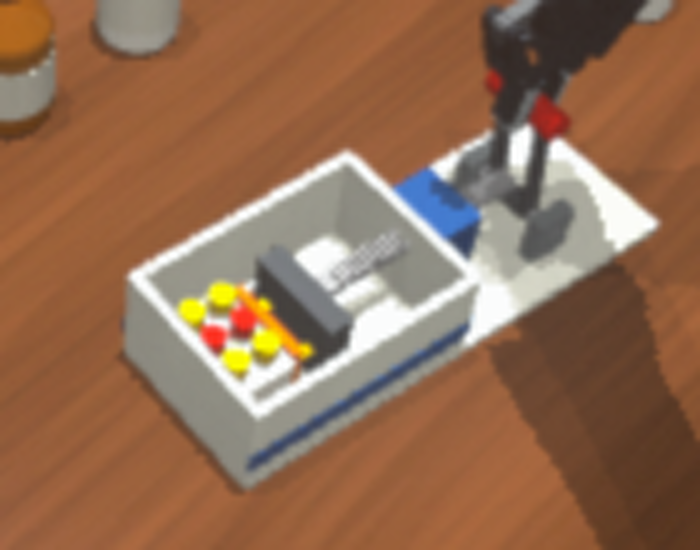

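View pics/w_scene.png

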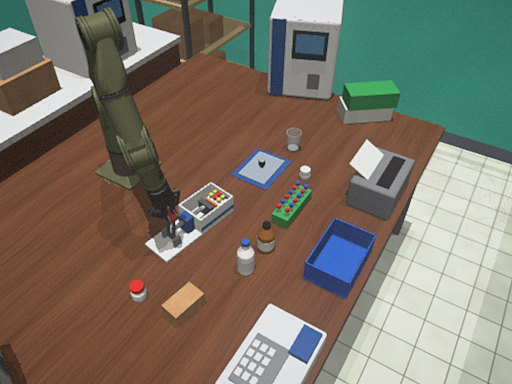

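```bash
python3 - <<'E'
from h import *
c=load('wrist','w')
o=edges2(c,0,110,5,3,{'padf':((101,153),(178,369),.058),'padb':((143,147),(208,366),.058),'jawf':((165,140),(243,404),.066),'jawb':((273,139),(353,407),.066)})
print(o['padb']-o['jawf'], o['padf']-o['jawf']-.0066,o['jawb']+.0185)
E
```

```text
padf [[0.0263, 0.0278, 0.058], [-0.0311, 0.0257, 0.058]] y@x=0 0.0268
padb [[0.0281, 0.0199, 0.058], [-0.0298, 0.0199, 0.058]] y@x=0 0.0199
jawf [[0.0315, 0.0073, 0.066], [-0.0358, 0.007, 0.066]] y@x=0 0.0072
jawb [[0.0324, -0.0107, 0.066], [-0.0348, -0.0124, 0.066]] y@x=0 -0.0115
0.012767453180161563 0.013079917145367196 0.006982412031275996
```

Compression is about 11.3 mm of 24 and holding. I'll hold briefly, recheck and hand in.

Call:
jog_arm(steps=[0,0,0,-0.001,0,0,-1,0,0,0,-0.001,0,0,-1,0,0,0,-0.001,0,0,-1,0,0,0,-0.001,0,0,-1])

```text
time_s: 26.28
tcp_pos: [0.4274, -0.2037, 0.0955]
eef_rot: [-0.633, 0.768, 0.063, 0.078]
wrist_force: [-4.6, -11.3, -1.3]
width: 0.0192
```

```bash
python3 - <<'E'
from h import *
st();r.close_job()
E
```

```text
t 26.27 tcp [ 0.4274 -0.2037  0.0955] mix [ 0.0028 -0.1597  0.0955] xang -100.99 F [ -4.61 -11.33  -1.25] w 0.0192 q [ 0.58  0.73 -0.14  2.06 -0.24  0.42 -1.07]
the job is handed in; nothing more can be done
```

I lifted the lid off by its knob and set it down right way up on the blue mat, about 2 mm from the centre in the wrist view. I then pumped the trigger four strokes and handed the job in at 26.3 s with the bar still pinched and held forward.

**Grip on the block:** The last picture showed the block against the end wall and the pad pushed in about 11.3 mm of 24 mm, give or take 1 mm. I then nudged the bar about 1 mm further (roughly 0.3 mm at the jaw) and did not photograph it again. I checked only the pose and force, which were steady at about 11 N forward.

**What failed or disagreed:**
- **First knob grasp:** It missed. The fingers shut on top of the knob and pressed down at about 27–29 N. The fingertips appeared to stop about 15–20 mm short of the reported tool point, so I went deeper and regripped. The lid did not appear to move.
- **Stroke length:** Each stroke carried the jaw about 10–12 mm, not the expected 15 mm.
- **Force as a check:** The wrist force was a few newtons too noisy to judge the pad by. Taken alone it suggested more compression than the pictures, perhaps 15–19 mm at the step before last, so I relied on the jaw-to-pad gap in the pictures.

Nothing else on the bench looked moved in the last scene picture.

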